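Fold the tray flap down and shut the toolbox

ROBOT

A 6-joint arm with a two-finger parallel gripper is mounted at the origin on a cart in front of the work surface, level with it; the furniture and walls round the work are solid. World frame = base frame: x ahead of the robot, y to its left, z up, the work surface at z = 0. Lengths are in m, angles in rad, forces in N, time in s.
With the tool pointing down it reaches from about 0.375 to 0.925 m from the base axis. Payload 5.7 kg.
Tool frame: the origin (TCP) lies at the very end of the fingers, on their centre line; the grasp point (between the pads) lies 19 mm behind it; z points along the fingers, y is the line along which they close (so a half turn about z gives the same grasp; the last joint's range is limited). The gripper opens to 88 mm and grips with 3 to 60 N. Pads are 20 mm wide; open, the fingers measure 115 mm over their backs; the gripper's body (75 mm by 178 mm) begins 61 mm behind the grasp point.
Start: joints at [1.065, 0.359, 1.51, -0, 1.272, -0.115], TCP at [0.229, 0.555, 0.223] pointing down, gripper open.
Joint ranges: [-2.97, 2.97], [-1.01, 2.36], [0.21, 2.38], [-0.96, 4.11], [0.2, 2.71], [-2.98, 2.98]. Speed limits (rad/s): [2.39, 2.39, 3.14, 3.14, 3.14, 3.14].

INTERFACE

Orientations are given as a 3x3 rotation matrix whose columns are the frame's x, y, z axes.
In Python, from cell import r, claw, cams, nets gives the robot as it stands. Calls block until the motion is done:
- r.move_to(position, orientation): joint-space move of the TCP to a pose.
- r.move_straight(position, orientation=None, rate=0.15): straight line of the TCP; orientation=None keeps the orientation; rate is the mean speed in m/s.
- r.move_j(angles): joint-space move.
- claw.gripper_to(opening, effort=None): finger opening in m; effort is the grip in N (None keeps the last); returns when the fingers have stopped.
- r.hold(seconds).
- r.ik(position, orientation): joint angles nearest the present ones, or None.
- r.read_state(): the state.
- cams.get_image(name): name is "scene" or "top"; returns (picture, depth): 400x640x3 uint8, red, green, blue; 400x640 float32, m along the optical axis (not along the pixel's ray), 0 where there is no reading.
- cams.calibration(name): a dict with "vertical_fov" (degrees; the focal length in pixels is half the picture's height over the tangent of half this angle, whatever the lens; pixels are square), "cx", "cy" (the principal point, pixels), "R" (3x3) and "t" (3): a world point X has camera coordinates R X + t. Camera axes: x right, y down, z forward; pixel columns grow to the right and rows downward; lengths in m; the calibration is good to about 2 mm. A picture is of the moment at which its call begins. calibration takes no time and is no camera call.
A pose or a line that the arm cannot do raises r.Unreachable and nothing moves.
- r.sign_off(): hands the job in; it is judged then, once.
Trained networks look in the newest picture that a camera, given by its name, has taken for a name from the list of things; names that differ only in an ending like _2 or _b are one class to them, and where a whole thing is asked for, a point or a joint stands for the part that bears it (a point fixed in the world has none). Each returns a list of dicts, best first, with "confidence" (0 to 1); they miss things now and then, are a little off and sometimes report something else, mostly with a low value. They report only what shows in the picture. A call takes as long as a camera call.
- nets.spot_in(camera, target): "rect" ([left, top, width, height] in pixels, round what is visible of it).
- nets.pinpoint(camera, target): "position" ([column, row] in pixels: a listed point, or the origin of a listed thing).
The state is a dict: "time_s": time; "joint_pos": joint angles; "joint_velocities": joint speeds; "tau": joint torques, N m; "tcp_pos": TCP position; "ee_rot": TCP orientation; "wrist_force": force on the tool from outside, world axes, zero at the start; "ft_torque": the same for the moment, N m; "grip_width": finger opening in m; "grasp_force": force on a finger pad.
Only numpy, scipy, OpenCV 4.12 (cv2) and the standard library are available. Lean on these libraries where they do the work, as an engineer would, in place of code of your own. Each camera call takes 0.05 s, during which the arm holds its last target. There are 200 camera calls.

TASK

Close up the open red toolbox on the workbench by pushing gently with the fingertips or the outside of the fingers: first fold the upright yellow flap inside it down flat onto its parts tray, then swing the lid over until it is fully shut. Grip nothing, and do not lift or shove the box or slam the lid. Leave the things around the box where they are.

Things in the scene. Friction and masses are not known exactly. Their poses are not given: they have to be found in the camera images.
- toolbox: open red steel toolbox, loose on the bench, 3 to 4 kg, 154 (x) x 240 (y) mm, walls 2 mm, rim 90 mm above the bench. Origin: centre of its underside; x points from the front wall (x = -76 mm, robot side) to the lid's hinge at the back, y to its left, z up. A grey parts tray fills its left part (y = +13 to +117 mm, its top 74 mm above the bench). (The closed red toolbox far back left is not meant)
- toolbox_lid (a joint): angle of the toolbox's lid, rad: 0 shut, 1.57 upright, up to 1.83 leaning back away from the robot. The hinge is stiff (0.6 N m): the lid stays at any angle and must be pushed all the way down, about 4 N at the free edge when upright, less lower down as its weight helps. At 0 it meets a firm stop that gives about 2 mm at 20 N
- lid_hinge (a point): middle of the lid's hinge line, which runs along the box's y at box x = +77 mm, z = 92 mm. The lid is a pan 154 mm from hinge to free edge, 244 mm wide and 27 mm deep. Shut, its flat top is 119 mm above the bench; upright, its flat outer face looks away from the robot, 27 mm behind the hinge line, and its free edge is 246 mm above the bench
- lid_edge (a point): middle of the lid's free edge, on the outer face, 154 mm from the hinge line; moves with the lid
- bail (a point): middle of the fixed bail handle on the lid's outer face: it stands 27 mm out of the face, 74 to 82 mm from the hinge line, 98 mm wide (y = -49 to +49 mm); not to be gripped
- flap (a joint): angle of the yellow sheet flap over the parts tray, rad: 0 folded down flat and level on the tray, 1.57 upright, up to 1.85 leaning out over the box's left wall. It folds towards the box's right (-y). Its hinge is stiff (0.10 N m): it stays at any angle; about 1 N at the free edge moves it
- flap_hinge (a point): middle of the flap's hinge line, which runs along the box's x at box y = +114 mm, z = 79 mm. The flap is 134 mm long (x = -67 to +67 mm), 3 mm thick and 104 mm from hinge to free edge; upright it reaches 183 mm above the bench; flat, its upper face is 81 mm above the bench, 9 mm below the box's rim
- flap_edge (a point): middle of the flap's rolled free edge (7 mm thick bead), 100 mm from the hinge line; moves with the flap
- pliers: red-handled pliers, 61 x 173 x 12 mm, lying to the left of the toolbox; leave alone
- bolt: hex bolt standing upright on its head, 60 mm high, to the right of the toolbox; leave alone
- tape_measure: yellow tape measure, 37 x 83 x 64 mm, standing to the right of the toolbox; leave alone

How it is judged:
By the outcome, as a careful person would: the job done as asked, in the order asked, and still so for the second after the job is handed in, with the robot touching nothing.
It also fails if it takes over 51 s, if anything falls off the work surface, if the arm or the gripper's body presses on something with over 40 N, if the wrist force passes 120 N, or if a joint passes its speed limit or range.

## Working session

There is one attempt and no reset: what is moved stays moved. The work goes in short steps, each a Python script; the robot and the scene stay as the last script left them, time stands still between calls to the robot, and variables do not carry over. Pictures are saved under pics/ and viewed, at most 10 in all, crops included, and the job is handed in when it is done.

```bash
mkdir -p pics; ls; cat > h.py <<'E'
import numpy as np, cv2
from cell import r, claw, cams, nets
def K(n):
    c=cams.calibration(n); f=200/np.tan(np.radians(c["vertical_fov"])/2)
    return f,c["cx"],c["cy"],np.array(c["R"]),np.array(c["t"])
def cloud(n,d):
    f,cx,cy,R,t=K(n); v,u=np.indices(d.shape)
    P=np.stack([(u-cx)/f*d,(v-cy)/f*d,d],-1)
    return (P-t)@R
def save(n,im): cv2.imwrite(f"pics/{n}.png",im[...,::-1])
E
python3 - <<'E'
from h import *
ims={}
for n in("scene","top"):
    im,d=cams.get_image(n); save(n,im); P=cloud(n,d); np.save(n+".npy",P); np.save(n+"im.npy",im)
    f,cx,cy,R,t=K(n); print(n,"cam",(-R.T@t).round(3),f)
    for k in("toolbox","lid_hinge","lid_edge","flap_hinge","flap_edge","bail","pliers","bolt","tape_measure"):
        for o in nets.pinpoint(n,k)[:2]:
            u,v=np.round(o["position"]).astype(int); 
            print(k,round(o["confidence"],2),(u,v),P[min(max(v,0),399),min(max(u,0),639)].round(3))
E
```

```text
pics
scene cam [-0.001 -0.365  0.894] 417.90635005556703
toolbox 0.76 (np.int64(281), np.int64(231)) [0.458 0.172 0.086]
lid_hinge 0.91 (np.int64(290), np.int64(184)) [0.593 0.268 0.096]
lid_edge 0.75 (np.int64(287), np.int64(137)) [0.6   0.272 0.253]
flap_hinge 0.74 (np.int64(346), np.int64(209)) [0.643 0.106 0.063]
flap_hinge 0.69 (np.int64(240), np.int64(199)) [0.465 0.335 0.091]
flap_edge 0.96 (np.int64(235), np.int64(176)) [0.459 0.328 0.183]
bail 0.56 (np.int64(291), np.int64(155)) [0.61  0.272 0.188]
bail 0.38 (np.int64(238), np.int64(176)) [0.473 0.336 0.169]
pliers 0.61 (np.int64(229), np.int64(202)) [0.412 0.307 0.139]
bolt 0.69 (np.int64(343), np.int64(208)) [0.641 0.114 0.064]
tape_measure 0.86 (np.int64(352), np.int64(224)) [0.642 0.081 0.021]
top cam [0.342 0.152 1.064] 442.3798928387977
toolbox 0.79 (np.int64(286), np.int64(237)) [0.517 0.236 0.018]
lid_hinge 0.8 (np.int64(272), np.int64(196)) [0.597 0.265 0.096]
lid_edge 0.97 (np.int64(259), np.int64(172)) [0.604 0.274 0.252]
flap_hinge 0.58 (np.int64(239), np.int64(256)) [0.46  0.331 0.101]
flap_edge 0.61 (np.int64(229), np.int64(249)) [ 0.489  0.375 -0.003]
bail 0.56 (np.int64(257), np.int64(172)) [0.604 0.278 0.251]
pliers 0.71 (np.int64(202), np.int64(250)) [0.485 0.439 0.003]
bolt 0.41 (np.int64(318), np.int64(164)) [0.641 0.161 0.194]
tape_measure 0.76 (np.int64(344), np.int64(180)) [0.648 0.1   0.061]
```

View pics/scene.png

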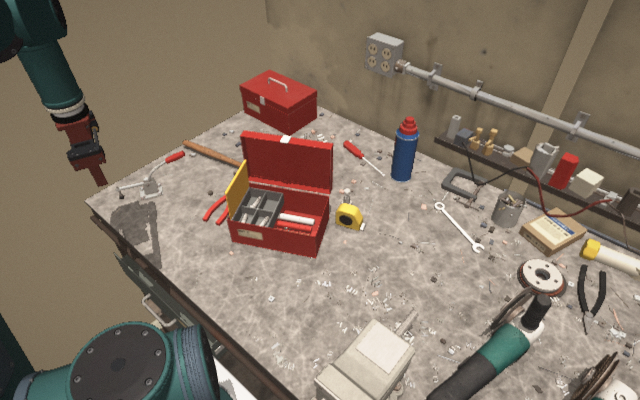

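View pics/top.png

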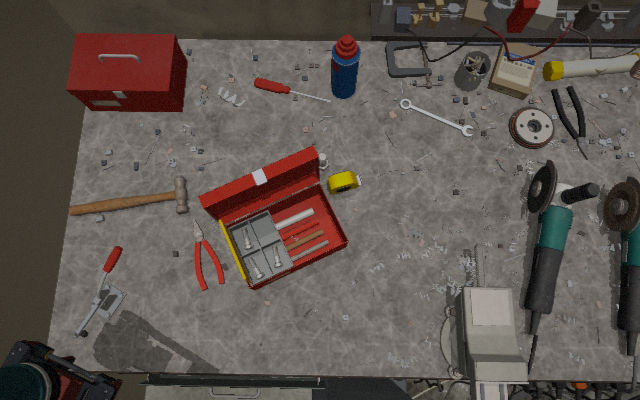

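```bash
python3 - <<'E'
import numpy as np,cv2
for n in("scene","top"):
    P=np.load(n+".npy");im=np.load(n+"im.npy");h=cv2.cvtColor(im,cv2.COLOR_RGB2HSV)
    red=((h[...,0]<10)|(h[...,0]>170))&(h[...,1]>120)
    yel=(h[...,0]>18)&(h[...,0]<35)&(h[...,1]>120)
    reg=(P[...,0]>.35)&(P[...,0]<.75)&(P[...,1]>.05)&(P[...,1]<.45)
    m=red&reg&(P[...,2]>.08)&(P[...,2]<.1); print(n,"rim",m.sum(),cv2.minAreaRect(P[m][:,:2].astype(np.float32)), P[m].mean(0).round(3))
    m=red&reg&(P[...,2]>.12); print("lid",m.sum(),cv2.minAreaRect(P[m][:,:2].astype(np.float32)),P[m][:,2].max())
    for a,b in((.12,.15),(.18,.2),(.22,.235),(.24,.26)):
        q=P[m&(P[...,2]>a)&(P[...,2]<b)]
        if len(q): print(a,len(q),q.mean(0).round(3),q.min(0).round(3),q.max(0).round(3))
    m=yel&reg&(P[...,1]>.2)&(P[...,2]>.09); 
    print("flap",m.sum(),cv2.minAreaRect(P[m][:,:2].astype(np.float32)),P[m].min(0),P[m].max(0))
    for a in(.09,.12,.15,.17):
        q=P[m&(P[...,2]>a)&(P[...,2]<a+.02)]
        if len(q): print(a,len(q),q.mean(0).round(3),q.min(0).round(3),q.max(0).round(3))
E
```

```text
scene rim 1149 ((0.5257279872894287, 0.2391309291124344), (0.18679770827293396, 0.24350719153881073), 26.66014289855957) [0.558 0.246 0.091]
lid 3252 ((0.5398290753364563, 0.24234578013420105), (0.17524898052215576, 0.24471399188041687), 29.819477081298828) 0.2523275127878699
0.12 701 [0.603 0.281 0.135] [0.403 0.158 0.12 ] [0.657 0.389 0.15 ]
0.18 526 [0.604 0.282 0.19 ] [0.534 0.158 0.18 ] [0.659 0.391 0.2  ]
0.22 193 [0.605 0.28  0.224] [0.535 0.16  0.22 ] [0.66  0.389 0.235]
0.24 506 [0.597 0.27  0.248] [0.531 0.158 0.241] [0.661 0.386 0.252]
flap 98 ((0.46221163868904114, 0.3296108841896057), (0.13071809709072113, 0.007559742778539658), 26.672460556030273) [0.40386367 0.29884617 0.17547198] [0.52084971 0.35848393 0.18671509]
0.17 98 [0.46  0.328 0.182] [0.404 0.299 0.175] [0.521 0.358 0.187]
top rim 1583 ((0.5261897444725037, 0.23876848816871643), (0.18058648705482483, 0.24157889187335968), 26.439022064208984) [0.58  0.262 0.093]
lid 2501 ((0.5909796357154846, 0.27139535546302795), (0.043752461671829224, 0.24284733831882477), 26.332660675048828) 0.25091060609348864
0.12 527 [0.605 0.281 0.135] [0.523 0.161 0.12 ] [0.66  0.387 0.15 ]
0.18 25 [0.591 0.276 0.189] [0.531 0.161 0.18 ] [0.654 0.384 0.199]
0.22 4 [0.562 0.324 0.228] [0.533 0.163 0.223] [0.644 0.378 0.233]
0.24 1498 [0.597 0.276 0.246] [0.532 0.161 0.241] [0.663 0.387 0.251]
flap 356 ((0.4728187918663025, 0.3360028564929962), (0.15181288123130798, 0.013285841792821884), 29.62029266357422) [0.40383446 0.30098319 0.09138471] [0.53597272 0.37850262 0.18569299]
0.09 32 [0.461 0.331 0.102] [0.404 0.304 0.091] [0.518 0.36  0.109]
0.12 47 [0.462 0.331 0.13 ] [0.404 0.303 0.121] [0.532 0.377 0.14 ]
0.15 10 [0.448 0.323 0.155] [0.406 0.301 0.15 ] [0.511 0.353 0.169]
0.17 224 [0.463 0.33  0.181] [0.405 0.301 0.177] [0.523 0.361 0.186]
```

The scene view shows the open red toolbox at about (281,231), with its lid upright and its flap upright at (235,176). In the top view the box is at (286,237), yawed about 26.6°, with the pliers to its left at (202,250), and the bolt and tape to its right at (320,160) and (344,180). The box origin comes out at about (0.512, 0.230). Next I fold the flap.

```bash
cat >> h.py <<'E'
O=np.array([.512,.230]); A=np.radians(26.6); c,s=np.cos(A),np.sin(A)
def W(x,y,z): return np.array([O[0]+c*x-s*y, O[1]+s*x+c*y, z])
def rot(k):
    y=k*np.array([-s,c,0]); z=np.array([0,0,-1.]); return np.stack([np.cross(y,z),y,z],1)
F0=None
def rep(tag=""):
    st=r.read_state(); f=np.array(st["wrist_force"]); p=np.array(st["tcp_pos"])
    d=p[:2]-O; b=[c*d[0]+s*d[1],-s*d[0]+c*d[1],p[2]]
    fb=np.array([c*f[0]+s*f[1],-s*f[0]+c*f[1],f[2]])
    print(tag,"t%.2f"%st["time_s"],"box",np.round(b,4),"f",fb.round(1)); return fb
E
python3 - <<'E'
from h import *
q0=np.array(r.read_state()["joint_pos"]); p=W(0,.147,.29)
k=min((1,-1),key=lambda k: np.abs(np.array(r.ik(p,rot(k)))-q0).max()); R=rot(k); print(k,r.ik(p,R))
open("k","w").write(str(k))
claw.gripper_to(0.0)
r.move_to(p,R); rep("above")
r.move_straight(W(0,.147,.155),rate=.15); f0=rep("down")
rho=.075
for th in (1.62,1.5,1.2,.9,.6,.3,.1,.0):
    y=.114-rho*np.cos(th)+.002*np.sin(th)+.0135; z=.079+rho*np.sin(th)+.002*np.cos(th)
    r.move_straight(W(0,y,z),rate=.08); f=rep("%.2f"%th)-f0
    if np.abs(f).max()>12: print("stop"); break
im,d=cams.get_image("scene"); save("flap",im[100:280,170:400].repeat(2,0).repeat(2,1))
E
```

```text
1 [ 5.60575593e-01  2.68146894e-01  1.47381869e+00 -4.44089210e-16
  1.39962707e+00 -1.47447832e+00]
above t3.58 box [-0.0003  0.1475  0.2898] f [0.9 0.5 0.2]
down t4.62 box [0.0007 0.1473 0.1557] f [0.5 0.5 0.1]
1.62 t4.95 box [0.0003 0.1325 0.1543] f [-0.1  0.1  0.4]
1.50 t5.21 box [1.000e-04 1.237e-01 1.541e-01] f [ 0.2  0.3 -0.3]
1.20 t5.64 box [-0.0002  0.1015  0.1494] f [-0.1  0.7  0.2]
0.90 t6.08 box [-0.0004  0.0819  0.1385] f [-0.2  0.6 -0.1]
0.60 t6.51 box [-0.0005  0.0663  0.1224] f [ 0.8  0.2 -0.3]
0.30 t6.94 box [-0.0006  0.0562  0.1024] f [-0.2 -0.5 -0.1]
0.10 t7.28 box [-0.0005  0.0531  0.088 ] f [ 0.5  0.1 -0.1]
0.00 t7.53 box [0.0006 0.0525 0.0812] f [ 1.1 -0.3  0.8]
```

View pics/flap.png

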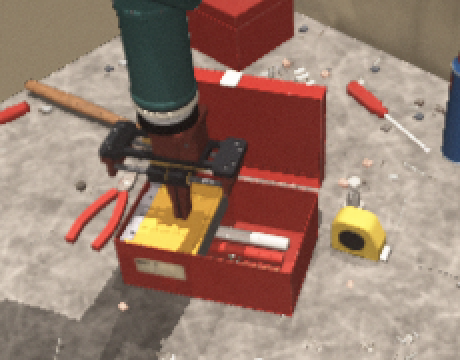

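The flap lies nearly flat under the fingertip at (180,210). I'll press until it's firm, retract and measure.

```bash
python3 - <<'E'
from h import *
f0=rep()
for z in (.080,.079,.078,.077,.076):
    r.move_straight(W(0,.0525,z),rate=.03); r.hold(.1); f=rep("%.3f"%z)
    if f[2]>6: break
r.move_straight(W(0,.0525,.16),rate=.15)
R=rot(1)
r.move_straight(W(-.03,.16,.34),rate=.25)
im,d=cams.get_image("scene"); P=cloud("scene",d); h=cv2.cvtColor(im,cv2.COLOR_RGB2HSV)
q=P-np.array([*O,0]); B=np.stack([c*q[...,0]+s*q[...,1],-s*q[...,0]+c*q[...,1],q[...,2]],-1)
m=(h[...,0]>18)&(h[...,0]<35)&(h[...,1]>120)&(abs(B[...,0])<.08)&(B[...,1]>-.02)&(B[...,1]<.13)&(B[...,2]>.05)&(B[...,2]<.2)
X=B[m]; print(m.sum(),X.min(0),X.max(0))
for a,b in((.0,.025),(.03,.05),(.05,.07),(.07,.09),(.09,.115)):
    k=X[(X[:,1]>a)&(X[:,1]<b)]; print(a,len(k),np.median(k[:,2]) if len(k) else None)
L=B[(np.abs(B[...,1])<.1)&(B[...,0]>.05)&(B[...,0]<.13)&(B[...,2]>.15)&(B[...,2]<.27)&(h[...,1]>120)]
for a in (.16,.18,.2,.22): 
    k=L[(L[:,2]>a)&(L[:,2]<a+.02)]; print("lid",a,np.median(k[:,0]) if len(k) else None)
print("lidtop",L[:,2].max(), L[L[:,2]>.24].max(0)if len(L) else 0)
E
```

```text
t7.58 box [0.0006 0.0525 0.0812] f [0.6 0.9 0.5]
0.080 t7.92 box [0.0006 0.0525 0.081 ] f [-1.3 -0.1  9.3]
1127 [-0.07444427  0.01195482  0.06993011] [0.06851693 0.10872724 0.0930769 ]
0.0 172 0.08245182545520502
0.03 260 0.08194318136515574
0.05 258 0.08198725072346488
0.07 252 0.08178462310204555
0.09 120 0.08194220096410432
lid 0.16 0.10616913142012951
lid 0.18 0.10676352931583977
lid 0.2 0.10717724770311879
lid 0.22 0.10716888733090268
lidtop 0.2533368048500652 [0.10942037 0.09957413 0.2533368 ]
```

The flap is flat: its upper face measures 82 mm all across. Next is the lid, pushed from behind.

```bash
python3 - <<'E'
from h import *
r.move_straight(W(.145,0,.35),rate=.25)
r.move_straight(W(.145,0,.220),rate=.15); f0=rep("down")
rho=.130
for th in (1.7,1.57,1.4,1.2,1.,.8,.6,.4,.25,.12,.04):
    x=.078-rho*np.cos(th)+.027*np.sin(th)+.010; z=.092+rho*np.sin(th)+.027*np.cos(th)
    r.move_straight(W(x,0,z),rate=.08); f=rep("%.2f"%th)
    if np.linalg.norm(f)>15: print("stop"); break
else:
    for z in (.121,.120,.119,.118,.117,.116):
        r.move_straight(W(x,0,z),rate=.03); r.hold(.1); f=rep("%.3f"%z)
        if f[2]>12: break
im,d=cams.get_image("scene"); save("lid",im[100:280,170:400].repeat(2,0).repeat(2,1))
E
```

```text
down t11.78 box [1.457e-01 1.000e-04 2.213e-01] f [-1.  -0.3 -0.9]
1.70 t12.10 box [ 0.1316 -0.      0.2183] f [ 0.1 -0.2  0. ]
1.57 t12.47 box [ 0.1147 -0.      0.2225] f [-0.7  0.5  0.2]
1.40 t12.90 box [0.0923 0.     0.2248] f [0.3 0.5 0.5]
1.20 t13.38 box [0.0655 0.     0.2228] f [ 0.5  1.1 -0.3]
1.00 t13.87 box [ 3.960e-02 -1.000e-04  2.156e-01] f [-0.3 -0.5  0.5]
0.80 t14.35 box [ 0.016  -0.      0.2037] f [ 0.2 -0.2  0.2]
0.60 t14.83 box [-0.0046  0.      0.1874] f [ 0.4 -0.3  0.6]
0.40 t15.32 box [-0.0217  0.      0.1672] f [-0.6 -0.1  0. ]
0.25 t15.72 box [-3.17e-02  1.00e-04  1.50e-01] f [ 0.6 -0.7  0.8]
0.12 t16.08 box [-0.0382  0.      0.1342] f [-0.4 -0.4  0.1]
0.04 t16.37 box [-4.100e-02  1.000e-04  1.241e-01] f [-0.3 -0.6  0.7]
0.121 t16.73 box [-0.0408  0.      0.121 ] f [-0.7 -0.6  0.8]
0.120 t17.07 box [-0.0408 -0.      0.12  ] f [-0.1  0.5  0.7]
0.119 t17.43 box [-0.0409 -0.      0.1196] f [-2.3  0.   7.6]
0.118 t17.77 box [-0.0408 -0.      0.1195] f [-5.8  1.7 16.3]
```

View pics/lid.png

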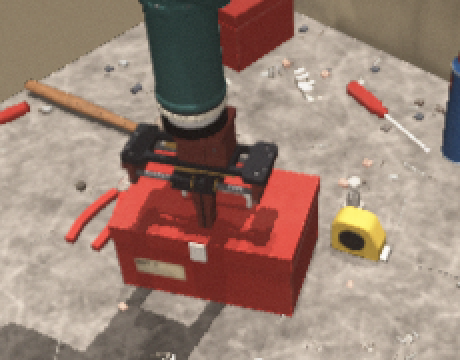

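The lid is shut, with the fingertip pressing at (205,225) and the latch at (197,252). I'll retract, measure how level the lid is, and compare the surroundings.

```bash
python3 - <<'E'
from h import *
r.move_straight(W(-.041,0,.22),rate=.15)
r.move_straight(W(-.03,.16,.38),rate=.25); rep()
for n in ("scene","top"):
    im,d=cams.get_image(n); P=cloud(n,d); h=cv2.cvtColor(im,cv2.COLOR_RGB2HSV)
    if n=="top": save("end",im)
    q=P-np.array([*O,0]); B=np.stack([c*q[...,0]+s*q[...,1],-s*q[...,0]+c*q[...,1],q[...,2]],-1)
    m=((h[...,0]<10)|(h[...,0]>170))&(h[...,1]>120)&(abs(B[...,0])<.1)&(abs(B[...,1])<.14)&(B[...,2]>.105)&(B[...,2]<.16)
    for a in(-.08,-.06,.03,.055):
        k=B[m&(B[...,0]>a)&(B[...,0]<a+.02)]; print(n,a,len(k),np.median(k[:,2]).round(4))
    m&=B[...,2]<.126; print(cv2.minAreaRect(P[m][:,:2].astype(np.float32)))
    for k in("pliers","bolt","tape_measure"):
        for o in nets.pinpoint(n,k)[:1]: print(k,np.round(o["position"]))
E
```

```text
t19.72 box [-0.0307  0.1593  0.3786] f [ 0.4  0.2 -0.3]
scene -0.08 776 0.1189
scene -0.06 566 0.12
scene 0.03 470 0.12
scene 0.055 440 0.12
((0.5087843537330627, 0.23087793588638306), (0.16056948900222778, 0.24601761996746063), 25.37962532043457)
pliers [227. 202.]
bolt [347. 206.]
tape_measure [350. 225.]
top -0.08 868 0.1181
top -0.06 1051 0.1185
top 0.03 934 0.1185
top 0.055 929 0.1185
((0.5130131244659424, 0.23281103372573853), (0.15511535108089447, 0.24360938370227814), 26.281190872192383)
pliers [203. 249.]
bolt [319. 165.]
tape_measure [344. 180.]
```

View pics/end.png

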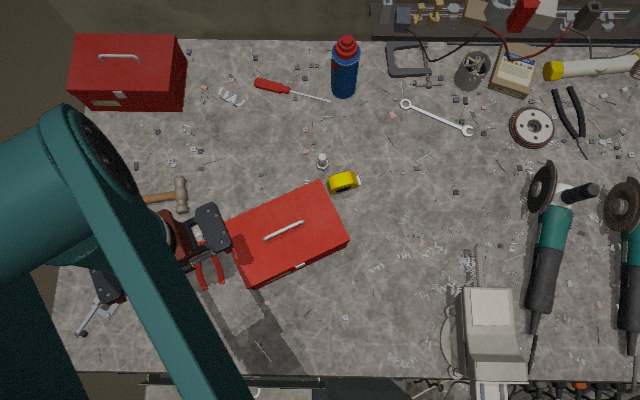

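The top view shows the box at (288,235), shut and level. The bolt (322,160), tape (344,180) and pliers (205,270) have not moved.

```bash
python3 -c "
from h import *
print(r.sign_off())"
```

```text
the job is handed in; nothing more can be done
None
```

The flap was folded flat first, then the lid was pushed fully shut; it measured level at about 119 mm. The box, pliers, bolt and tape measure showed no visible movement, and the job was handed in at about 20 s of the 51 s limit.

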